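Set the light bench: filter on the rail, glass cell held in the beam

ROBOT

A 6-joint arm with a two-finger parallel gripper is mounted at the origin on the work surface. World frame = base frame: x ahead of the robot, y to its left, z up, the work surface at z = 0. Lengths are in m, angles in degrees, forces in N, time in s.
With the tool pointing down it reaches from about 0.35 to 0.875 m from the base axis. Payload 4.2 kg.
Tool frame: the origin (TCP) lies at the centre of the arm's flange, where the gripper is bolted on; the fingertips stand 182 mm ahead of it and the grasp point (between the pads) lies 164 mm ahead of it (r.nose_length is the distance from the TCP to the fingertips, in m); z points along the fingers, y is the line along which they close (so a half turn about z gives the same grasp; the last joint's range is limited). The gripper opens to 87 mm and grips with 3 to 60 N. Pads are 19 mm wide; open, the fingers measure 117 mm over their backs; the gripper's body (75 mm by 190 mm) begins 51 mm behind the grasp point.
Start: joints at [-54.282, 22.042, 0.453, 0, -68.411, -14.817], TCP at [0.223, -0.584, 0.405] pointing down, gripper open.
Joint ranges: [-179.83, 179.83], [-69.29, 118.12], [-61.27, 80.66], [-181.25, 117.63], [-171.15, -9.14], [-177.46, 177.46]. Speed limits (degrees/s): [159.86, 159.86, 180, 180, 180, 180].

INTERFACE

Orientations are given as a 3x3 rotation matrix whose columns are the frame's x, y, z axes.
In Python, from station import r, vision gives the robot as it stands. The module is installed in compiled form; this text tells all that it offers.
- The arm moves only by the shell command python3 -m creep 'ROWS'. ROWS is JSON, a list of rows, each a list of 7 numbers: the opening, from -1 (shut) to 1 (fully open), then the shift along the tool's x, y, z in mm, then the turn, a rotation vector about the tool's x, y, z in degrees. A call has 1 to 8 rows; each row is the pose to reach, as a shift and turn from the pose commanded when the call began, along the tool's axes at that moment; what a row does not reach only later rows make up. A row lasts 1/12 s, in which the tool goes at most 41.7 mm and 7.16 degrees, less where a joint would pass 70% of its speed; a pose out of reach is approached as far as the arm can. A call with a gripper value outside its range is refused whole. The fingers move at their own pace and stop on an object; the grip force is fixed at half the most. Time passes only in rows, so rows that repeat a pose let the fingers close. It gives the time, the measured TCP pose, the force, the opening and the grip force at its end, in the units of the state.
- r.sense(): the state, without advancing time (a new reading comes with each control period).
- vision.capture(name): name is "side" or "top" or "wrist"; returns (picture, depth): 400x640x3 uint8, red, green, blue; 400x640 float32, m along the optical axis (not along the pixel's ray), 0 where there is no reading.
- vision.camera_model(name): a dict with "vertical_fov" (degrees; the focal length in pixels is half the picture's height over the tangent of half this angle, whatever the lens; pixels are square), "cx", "cy" (the principal point, pixels), "extrinsics" (4x4, takes a point from camera to world coordinates); the wrist camera has in their place "mount" (4x4, takes a point from camera to tool coordinates, whose origin is the TCP and whose axes are the flange's). Camera axes: x right, y down, z forward; pixel columns grow to the right and rows downward; lengths in m; the calibration is good to about 2 mm. A picture is of the moment at which its call begins: read the wrist's pose just before it. camera_model takes no time and is no camera call.
- r.finish_job(): hands the job in; it is judged then, once.
Trained networks look in the newest picture that a camera, given by its name, has taken for a name from the list of things; names that differ only in an ending like _2 or _b are one class to them, and where a whole thing is asked for, a point or a joint stands for the part that bears it (a point fixed in the world has none). Each returns a list of dicts, best first, with "conf" (0 to 1); they miss things now and then, are a little off and sometimes report something else, mostly with a low value. They report only what shows in the picture. A call takes as long as a camera call. They do not tell look-alikes from the thing itself.
- vision.find_in(camera, thing): "uv" ([column, row] in pixels, amid what is visible of it).
- vision.cut_out(camera, thing): "region" (400x640 bool, what is visible of it) and "uv" ([column, row] in pixels, amid what is visible of it).
The state is a dict: "time_s": time; "joints": joint angles; "joint_velocities": joint speeds; "effort": joint torques, N m; "tcp_pos": TCP position; "ee_rot": TCP orientation; "wrist_force": force on the tool from outside, world axes, zero at the start; "moment": the same for the moment, N m; "gripper_width": opening from 0.0 (shut) to 1.0 (fully open); "gripper_force": force on a finger pad.
Only numpy, scipy, OpenCV 4.12 (cv2) and the standard library are available. Lean on these libraries where they do the work, as an engineer would, in place of code of your own. Each camera call takes 0.05 s, during which the arm holds its last target. There are 200 camera calls.

TASK

Lift the framed filter off its parking stand by its black tab, hook it onto the light bench's rail near the rail's free end, the one towards the robot, slide it along the rail to the ring mark in line with the lamp, and let go so it hangs there. Then take the taller glass cell out of the rack by its two long frosted faces only, never touching its clear windows or stopper, and hold it upright and steady in the light path, about midway between the filter and the receiver, with the light going lengthwise through its two windows. The program finishes while still holding the cell there in the air, touching nothing else; leave everything else where it is.

Things in the scene. Friction and masses are not known exactly. Their poses are not given: they have to be found in the camera images.
- light_bench: Fixed light bench on an aluminium base 8 mm thick, 90 (x) x 360 (y) mm, with a 40 mm wide foot along x under its rail. Origin at table level below the light path; y axis along the light path, from receiver to lamp. The light path is a straight level line at x = 0, 100 mm above the table, from the lamp lens (y +100 mm) to the receiver's snout (y -115 mm).
- lamp_lens (a point): Middle of the front of the lamp's lens, 40 mm across, facing -y of light_bench. Behind it the grey lamp box, 66 mm wide, from y +108 to +168 mm, top at 132 mm, with a 3 mm fin in line with the light path standing on it to 146 mm. Axes as light_bench.
- receiver_front (a point): Middle of the front of the receiver's snout, 30 mm across, facing the lamp. Behind it the black receiver box, 56 mm wide, top at 128 mm. Axes as light_bench.
- rail_mark (a point): The mark, a narrow dark ring on the bench's rail in line with the lens: point on the rail's top, 155 mm above the table. The rail is a level steel bar 10 mm thick along light_bench's x axis, at its y +65 mm, from x -160 (the long free part, towards the robot) to +55 mm, mark at 0; at each end a post 14 mm thick, 158 mm high. Axes as light_bench.
- light_point (a point): The middle of the open stretch of light path between the hung filter and the receiver, 100 mm above the table, 90 mm from the rail and 90 mm from the receiver's front. Axes as light_bench.
- stand: Fixed parking stand: wooden foot 120 (x) x 70 (y) x 12 mm, and a steel bar 10 mm thick along its x axis, its top 125 mm high, between two upright 12 mm posts 90 mm apart. Origin at table level under the middle of the bar.
- hanger: The framed filter, a rigid hanger, about 80 g, hanging on the stand's bar. Origin: middle of the underside of its hook, which rests on the bar; z up, x along the bar. Hook: upside-down U, 24 mm long in x, inside y -9 to +9 mm; lip at -y 6 mm thick, 22 mm deep; leg at +y carries a 60 x 60 mm frame with a pane, y +9 to +13, z -25 to -85 mm. It hangs balanced, and on the rail either way round.
- hanger_tab (a point): Middle of the framed filter's grip tab, a black upright block on top of its hook: 30 (x) x 12 (y) x 34 mm (z +5 to +39 mm of hanger). This point lies 22 mm above hanger's origin. Axes as hanger.
- rack: Fixed wooden block 60 (x) x 140 (y) x 20 mm with two equal sockets 36 mm either side of its middle along y, 12 mm deep, 2 mm wider than a cell in both directions. Origin at table level under its middle. Each socket holds an upright glass cell, long way along y; either may hold the tall one.
- tall_cell: The taller cell, 64 mm high (58 mm glass, 6 mm white stopper), about 70 g, 20 (x) x 36 (y) mm across. Origin: middle of its underside, 8 mm above the table in the rack; z up; y (the long way) is the way light goes through. Its two long faces at x = +-10 mm are frosted, whitish and opaque, each 32 mm long in y and 58 mm high: the only faces to grip.
- tall_cell_mid (a point): Middle of the tall cell's glass, on its axis, 28 mm above its underside: the point to bring into the light path. Axes as tall_cell.
- tall_cell_clear: The parts of the tall cell not to be touched: the two clear windows at its narrow ends (y = +-18 mm, 14 mm wide, edges set in 3 mm from the frosted faces) and the stopper on top (12 x 28 mm, 58 to 64 mm above the underside). Origin as tall_cell.
- short_cell: The other cell in the rack, same plan but only 44 mm high. Origin: middle of its underside. To be left alone.
- tape_roll: Bystander, loose: cardboard tape roll, lying, 80 mm across, 24 mm high. Origin at the middle of its underside.
- weight: Bystander, loose: bare steel cylinder weight, 52 mm across, 50 mm high. Origin at the middle of its underside.
- tin: Bystander, loose: can, 68 mm across, 75 mm high. Origin at the middle of its underside.
- tub: Bystander, loose: white plastic tub with lid, 106 mm across, 66 mm high. Origin at the middle of its underside.
- glue_jar: Bystander, loose: jar with cap, 60 mm across, 90 mm high. Origin at the middle of its underside.
Mind the look-alikes: they are no part of the job. Leave any red look-alike of the tall_cell alone.

How it is judged:
By the outcome, as a careful person would: the job done as asked, in the order asked, and still so for the second after the job is handed in, while the arm keeps its last pose, push and grip.
It also fails if it takes over 61 s, if anything falls off the work surface, if the arm or the gripper's body presses on something with over 40 N, if the wrist force passes 120 N, or if a joint passes its speed limit or range.

## Working session

There is one attempt and no reset: what is moved stays moved. The work goes in short steps, Python scripts to look and compute and a shell command to move; the robot and the scene stay as the last step left them, time stands still between calls to the robot, and variables do not carry over. Pictures are saved under pics/ and viewed, at most 10 in all, crops included, and the job is handed in when it is done.

```bash
mkdir -p pics; cat > h.py <<'E'
import numpy as np, cv2
from station import r, vision
def cam(name, st=None):
    m=vision.camera_model(name)
    f=200/np.tan(np.radians(m['vertical_fov'])/2)
    if 'extrinsics' in m: T=np.array(m['extrinsics'])
    else:
        s=st or r.sense(); W=np.eye(4); W[:3,:3]=s['ee_rot']; W[:3,3]=s['tcp_pos']; T=W@np.array(m['mount'])
    return f,m['cx'],m['cy'],T
def cloud(d,c):
    f,cx,cy,T=c
    v,u=np.indices(d.shape)
    P=np.stack([(u-cx)/f*d,(v-cy)/f*d,d],-1)
    return P@T[:3,:3].T+T[:3,3]
def proj(p,c):
    f,cx,cy,T=c
    q=T[:3,:3].T@(np.array(p)-T[:3,3]); return q[:2]/q[2]*f+[cx,cy]
def snap(name):
    s=r.sense(); c=cam(name,s); p,d=vision.capture(name); return p,d,c,cloud(d,c)
def save(p,n): cv2.imwrite('pics/'+n,p[...,::-1])
E
python3 - <<'E'
from h import *
np.set_printoptions(precision=3,suppress=True)
ims=[]
for n in ('side','top'):
    p,d,c,P=snap(n); ims.append(p); np.savez(n+'.npz',p=p,d=d,P=P)
    print(n,c[0],c[3].round(3).tolist())
    for t in ('light_bench','lamp_lens','receiver_front','rail_mark','stand','hanger','hanger_tab','rack','tall_cell','short_cell','tape_roll','weight','tin','tub','glue_jar'):
        for o in vision.cut_out(n,t)[:2]:
            R=o['region']&(d>0); u=np.round(o['uv']).astype(int)
            Q=P[R]
            print(t,round(o['conf'],2),u,R.sum(),np.median(Q,0) if len(Q) else '',Q.min(0) if len(Q) else '',Q.max(0) if len(Q) else '')
    save(p,n+'1.png')
E
```

```text
side 381.5839435566509 [[-0.986, -0.094, 0.141, 0.407], [-0.168, 0.644, -0.746, 0.738], [-0.021, -0.759, -0.65, 0.772], [0.0, 0.0, 0.0, 1.0]]
light_bench 0.76 [300 253] 5407 [0.596 0.098 0.024] [ 0.438 -0.307 -0.005] [0.725 0.204 0.16 ]
lamp_lens 0.62 [303 250] 5359 [0.596 0.098 0.027] [ 0.438 -0.296 -0.004] [0.721 0.204 0.16 ]
receiver_front 0.72 [306 254] 5289 [0.596 0.098 0.029] [ 0.438 -0.178 -0.004] [0.721 0.204 0.16 ]
rail_mark 0.67 [303 253] 5363 [0.595 0.098 0.025] [ 0.437 -0.307 -0.005] [0.721 0.204 0.159]
stand 0.56 [364 167] 548 [ 0.468 -0.344  0.012] [ 0.411 -0.556 -0.003] [ 0.539 -0.303  0.126]
hanger 0.92 [361 148] 429 [ 0.483 -0.349  0.088] [ 0.457 -0.526 -0.003] [ 0.515 -0.331  0.165]
hanger 0.19 [364 170] 604 [ 0.469 -0.343  0.012] [ 0.408 -0.556 -0.004] [ 0.539 -0.303  0.126]
hanger_tab 0.65 [360 153] 402 [ 0.483 -0.349  0.089] [ 0.457 -0.527 -0.003] [ 0.516 -0.331  0.165]
rack 0.91 [345 373] 1505 [0.441 0.367 0.019] [ 0.369  0.3   -0.002] [0.514 0.4   0.046]
tall_cell 0.89 [322 317] 333 [0.504 0.261 0.04 ] [ 0.487  0.24  -0.001] [0.524 0.27  0.065]
tall_cell 0.87 [
[... 1915 characters left out ...]
44 [0.407 0.34  0.043] [0.388 0.329 0.006] [0.427 0.364 0.056]
tape_roll 0.65 [205 255] 143 [0.407 0.34  0.044] [0.388 0.329 0.006] [0.424 0.364 0.056]
tape_roll 0.29 [196 229] 154 [0.475 0.355 0.063] [0.458 0.347 0.014] [0.495 0.371 0.076]
weight 0.52 [367 251] 300 [ 0.402 -0.112  0.049] [ 0.375 -0.146 -0.004] [ 0.426 -0.089  0.056]
tin 0.56 [401 249] 532 [ 0.406 -0.199  0.073] [ 0.373 -0.233  0.008] [ 0.44  -0.172  0.081]
tub 0.57 [452 152] 1194 [ 0.673 -0.349  0.064] [ 0.623 -0.429 -0.006] [ 0.748 -0.301  0.07 ]
tub 0.47 [458 216] 298 [ 0.482 -0.352  0.11 ] [ 0.456 -0.392  0.011] [ 0.512 -0.337  0.168]
glue_jar 0.87 [208 151] 490 [0.693 0.321 0.085] [0.671 0.299 0.   ] [0.726 0.355 0.094]
```

View pics/top1.png

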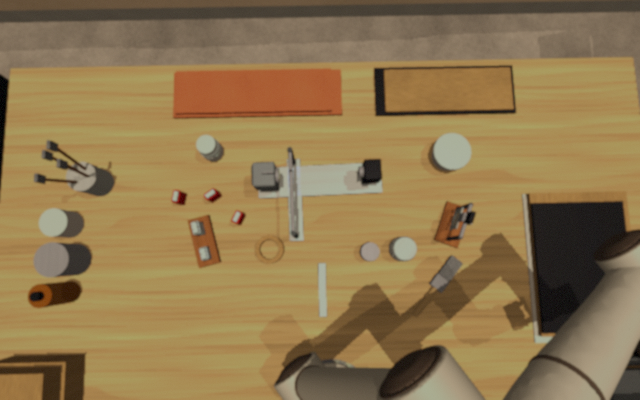

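View pics/side1.png

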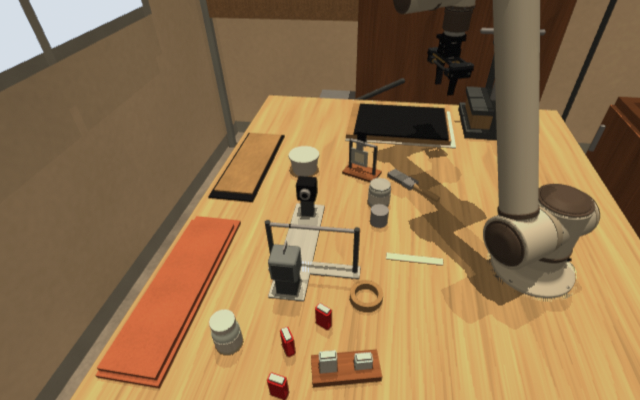

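The top view shows the bench in the middle, with lamp (265,177), rail (295,195) and receiver (370,172). The stand with the filter is at (455,222). The rack is at (205,240), with the tall cell at (197,228) and three red look-alikes nearby. Next I'll get poses and yaws from the clouds.

```bash
python3 - <<'E'
from h import *
np.set_printoptions(precision=4,suppress=True)
S={n:np.load(n+'.npz') for n in ('top','side')}
def box(n,x,y,z):
    P=S[n]['P']; ok=S[n]['d']>0
    m=ok
    for i,(a,b) in enumerate((x,y,z)): m=m&(P[...,i]>a)&(P[...,i]<b)
    return P[m]
def rect(Q,l):
    if len(Q)<5: print(l,len(Q)); return
    (c,s,a)=cv2.minAreaRect((Q[:,:2]*1000).astype(np.float32))
    u=np.linalg.svd(Q[:,:2]-Q[:,:2].mean(0),full_matrices=False)[2][0]
    print(l,len(Q),'mean',Q.mean(0),'rect',np.round(c,1),np.round(s,1),round(a,1),'pca',round(np.degrees(np.arctan2(u[1],u[0])),1))
for n in S:
    print(n)
    rect(box(n,(.4,.75),(-.2,.25),(.147,.17)),'rail')
    rect(box(n,(.55,.75),(-.2,.25),(.12,.134)),'boxes')
    rect(box(n,(.55,.75),(0.1,.25),(.12,.134)),'lamp')
    rect(box(n,(.55,.75),(-.25,-.05),(.118,.134)),'recv')
    rect(box(n,(.55,.75),(-.2,.25),(.003,.013)),'base')
    rect(box(n,(.4,.56),(-.42,-.28),(.118,.135)),'bar')
    rect(box(n,(.4,.56),(-.42,-.28),(.14,.18)),'tab')
    rect(box(n,(.4,.56),(-.42,-.28),(.007,.018)),'foot')
    rect(box(n,(.35,.53),(.29,.41),(.014,.025)),'rack')
    rect(box(n,(.44,.51),(.32,.39),(.055,.08)),'tall')
    rect(box(n,(.38,.435),(.32,.38),(.035,.06)),'short')
E
```

```text
top
rail 354 mean [0.5569 0.0929 0.1534] rect [556.4 121.9] [228.4  69.4] 1.3 pca -178.3
boxes 920 mean [0.6098 0.0525 0.1283] rect [623.9  28.6] [ 87.4 343.4] 2.8 pca -88.3
lamp 548 mean [0.6061 0.1676 0.1295] rect [606.7 167.8] [66.9 62.9] 4.0 pca -177.2
recv 370 mean [ 0.6144 -0.1199  0.1264] rect [ 615.4 -120.2] [56.1 46.3] 1.8 pca 179.2
base 2885 mean [0.6127 0.0179 0.0067] rect [649.5  25.1] [449.4 197.6] 89.8 pca 90.6
bar 157 mean [ 0.4744 -0.3549  0.1243] rect [ 474.3 -359.1] [28.8 98.9] 80.6 pca 160.7
tab 89 mean [ 0.48   -0.3581  0.1583] rect [ 480.6 -360. ] [13.4 30.3] 69.7 pca 160.6
foot 623 mean [ 0.4705 -0.3471  0.0111] rect [ 474.5 -357.5] [ 70.4 120.5] 69.3 pca 168.9
rack 789 mean [0.4389 0.3483 0.019 ] rect [441.1 351.8] [140.5  61.6] 13.8 pca -167.9
tall 105 mean [0.4758 0.3591 0.0667] rect [475.9 360.2] [36.2 20. ] 15.1 pca -165.0
short 98 mean [0.4065 0.3415 0.0472] rect [406.2 342.7] [35.6 21. ] 13.7 pca -166.1
side
rail 411 mean [0.5567 0.0976 0.1527] rect [558.4  94.5] [225.9  17.2] 1.6 pca -178.3
boxes 850 mean [0.6107 0.1027 0.1289] rect [628.5  32.3] [ 93.7 344.9] 2.6 pca 91.7
lamp 636 mean [0.6088 0.1743 0.1297] rect [616.4 147.2] [ 75.9 123.6] 18.8 pca 132.0
recv 221 mean [ 0.6152 -0.1124  0.1261] rect [ 616.4 -115.5] [47.4 57.4] 88.0 pca 178.5
base 1869 mean [0.6026 0.0322 0.0071] rect [649.3  40.6] [404.8 199.2] 89.6 pca 94.3
bar 103 mean [ 0.477  -0.351   0.1241] rect [ 476.4 -352.5] [25.7 99.3] 77.7 pca 160.3
tab 76 mean [ 0.4815 -0.3538  0.1535] rect [ 482.1 -356.6] [18.7 31.7] 81.2 pca 160.0
foot 361 mean [ 0.4756 -0.3482  0.0108] rect [ 474.5 -352.5] [ 70.9 118.7] 69.5 pca 166.3
rack 1434 mean [0.4403 0.3603 0.0192] rect [442.6 354.1] [140.   62.5] 14.5 pca 15.7
tall 196 mean [0.4767 0.366  0.0671] rect [477.2 363.3] [35.6 21.9] 14.4 pca -163.4
short 202 mean [0.4079 0.3482 0.0467] rect [408.1 344.7] [35.8 23.1] 16.4 pca -168.4
```

```bash
cat >> h.py <<'E'
def go(p,yaw):
    "shift (mm) and turn (deg, about tool z) to bring TCP to p, tool down, closing line at yaw (mod 180)"
    s=r.sense(); R=np.array(s['ee_rot']); t=np.array(s['tcp_pos'])
    cur=np.degrees(np.arctan2(R[1,1],R[0,1]))
    d=(yaw-cur+90)%180-90
    print('t',round(s['time_s'],2),'tcp',t.round(4),'closing yaw',round(cur,2),'z',R[:,2].round(4),'j6',np.round(s['joints'][5],1),'F',np.round(s['wrist_force'],1),'w',round(s['gripper_width'],3))
    print('shift',(R.T@(np.array(p)-t)*1000).round(1),'turn z',round(-d,2))
E
python3 -c "
from h import *
go([.481,-.359,.405],70.5)
print(vision.camera_model('wrist'))"
```

```text
t 1.6 tcp [ 0.223  -0.5839  0.4047] closing yaw 110.9 z [-0. -0. -1.] j6 -14.8 F [ 1.1 -0.6  0.7] w 0.999
shift [-3.212e+02  1.180e+02 -3.000e-01] turn z 40.4
{'vertical_fov': 67.4862871213394, 'cx': 320.97173162814175, 'cy': 200.39797555934888, 'mount': array([[-9.41591920e-04, -9.67803341e-01, -2.51705792e-01,
         6.87487151e-02],
       [ 9.99999553e-01, -8.89838996e-04, -3.19429857e-04,
        -4.97016340e-04],
       [ 8.51676541e-05, -2.51705980e-01,  9.67803747e-01,
         1.92771267e-02],
       [ 0.00000000e+00,  0.00000000e+00,  0.00000000e+00,
         1.00000000e+00]])}
```

```bash
python3 -m creep '[[1,-310,114,0,0,0,40.4],[1,-310,114,0,0,0,40.4],[1,-310,114,0,0,0,40.4],[1,-310,114,0,0,0,40.4],[1,-310,114,0,0,0,40.4],[1,-310,114,0,0,0,40.4],[1,-310,114,0,0,0,40.4],[1,-310,114,0,0,0,40.4]]'
python3 -m creep '[[1,0,0,0,0,0,0],[1,0,0,0,0,0,0]]'
python3 - <<'E'
from h import *
np.set_printoptions(precision=4,suppress=True)
go([.481,-.359,.315],70.5)
p,d,c,P=snap('wrist'); save(p,'w1.png')
def rect(z0,z1,l):
    Q=P[(d>0)&(abs(P[...,0]-.48)<.08)&(abs(P[...,1]+.36)<.08)&(P[...,2]>z0)&(P[...,2]<z1)]
    if len(Q)<5: print(l,len(Q)); return
    print(l,len(Q),Q.mean(0),Q.max(0)[2],cv2.minAreaRect((Q[:,:2]*1000).astype(np.float32)))
rect(.157,.172,'tab top');rect(.135,.172,'tab');rect(.118,.133,'bar');rect(.05,.1,'frame'); rect(.005,.018,'foot')
E
```

```text
time_s: 2.27
tcp_pos: [0.4633, -0.3738, 0.4051]
ee_rot: [[-0.942, 0.334, 0.0], [0.334, 0.942, -0.0], [-0.001, -0.0, -1.0]]
wrist_force: [0.0, -0.3, 0.1]
gripper_width: 1.001
gripper_force: 0.0
time_s: 2.43
tcp_pos: [0.4639, -0.3736, 0.4047]
ee_rot: [[-0.944, 0.33, -0.0], [0.33, 0.944, 0.0], [0.0, 0.0, -1.0]]
wrist_force: [0.4, 0.1, 0.1]
gripper_width: 1.003
gripper_force: 0.0
t 2.43 tcp [ 0.4639 -0.3736  0.4047] closing yaw 70.73 z [-0.  0. -1.] j6 -86.0 F [0.4 0.1 0.1] w 1.003
shift [-11.3  19.4  89.7] turn z 0.23
tab top 571 [ 0.4805 -0.3606  0.1641] 0.16652344465494512 ((481.4902648925781, -360.6676330566406), (12.028487205505371, 29.373517990112305), 68.88636779785156)
tab 727 [ 0.4787 -0.3604  0.1603] 0.16652344465494512 ((481.4767761230469, -360.69384765625), (12.089935302734375, 29.386974334716797), 68.8472671508789)
bar 1080 [ 0.465  -0.3565  0.1265] 0.1329305547166419 ((472.3232727050781, -358.188232421875), (28.132986068725586, 94.72640228271484), 68.57073211669922)
frame 178 [ 0.465  -0.3512  0.0837] 0.09999004179817178 ((474.4068298339844, -354.2989501953125), (19.113439559936523, 96.28634643554688), 68.83927917480469)
foot 3369 [ 0.4629 -0.3588  0.0126] 0.015403764121376118 ((475.651611328125, -358.7774658203125), (69.94535827636719, 119.9688491821289), 68.86898040771484)
```

View pics/w1.png

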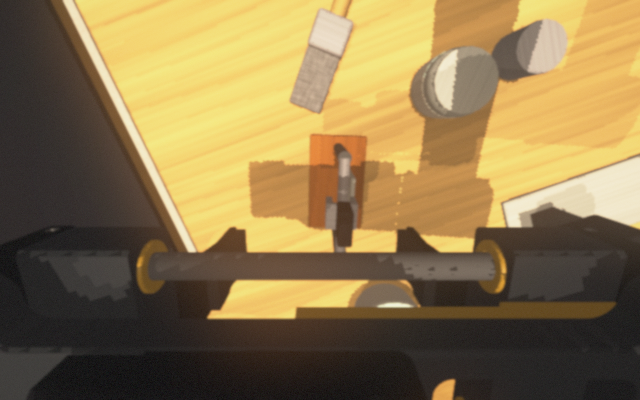

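The filter hangs on the stand: the black tab is at pixel (343,215) and the wooden foot at (337,180). The tab measures 12 x 29 mm with its top at z 0.164, as it should.

```bash
python3 -m creep '[[1,-12.4,18,0,0,0,1.7],[1,-12.4,18,30,0,0,1.7],[1,-12.4,18,60,0,0,1.7],[1,-12.4,18,88,0,0,1.7],[1,-12.4,18,88,0,0,1.7]]'
python3 -m creep '[[-1,0,0,0,0,0,0],[-1,0,0,0,0,0,0],[-1,0,0,0,0,0,0],[-1,0,0,0,0,0,0],[-1,0,0,0,0,0,0],[-1,0,0,0,0,0,0],[-1,0,0,0,0,0,0],[-1,0,0,0,0,0,0]]'
```

```text
time_s: 2.9
tcp_pos: [0.4771, -0.3626, 0.3108]
ee_rot: [[-0.931, 0.365, -0.01], [0.365, 0.931, 0.006], [0.012, 0.002, -1.0]]
wrist_force: [-1.0, 0.6, -1.4]
gripper_width: 0.997
gripper_force: 0.0
time_s: 3.57
tcp_pos: [0.4799, -0.3624, 0.317]
ee_rot: [[-0.932, 0.361, 0.0], [0.361, 0.932, -0.0], [-0.0, -0.0, -1.0]]
wrist_force: [0.3, 0.3, -0.1]
gripper_width: 0.48
gripper_force: 0.0
```

```bash
python3 -m creep '[[-1,-1,2,0,0,0,0],[-1,-1,2,0,0,0,0],[-1,-1,2,0,0,0,0],[-1,-1,2,0,0,0,0],[-1,-1,2,0,0,0,0],[-1,-1,2,0,0,0,0],[-1,-1,2,0,0,0,0],[-1,-1,2,0,0,0,0]]'
python3 -m creep '[[-1,0,0,0,0,0,0],[-1,0,0,0,0,0,0],[-1,0,0,0,0,0,0]]'
```

```text
time_s: 4.23
tcp_pos: [0.4815, -0.3609, 0.3167]
ee_rot: [[-0.932, 0.362, 0.0], [0.362, 0.932, 0.0], [-0.0, 0.0, -1.0]]
wrist_force: [0.7, 0.1, 0.1]
gripper_width: 0.134
gripper_force: 30.0
time_s: 4.48
tcp_pos: [0.4815, -0.361, 0.3167]
ee_rot: [[-0.932, 0.362, -0.0], [0.362, 0.932, 0.0], [0.0, 0.0, -1.0]]
wrist_force: [0.2, 0.2, 0.1]
gripper_width: 0.134
gripper_force: 30.0
```

```bash
python3 -m creep '[[-1,0,0,-10,0,0,0],[-1,0,0,-30,0,0,0],[-1,0,0,-60,0,0,0],[-1,0,0,-95,0,0,0],[-1,0,0,-125,0,0,0],[-1,0,0,-135,0,0,0],[-1,0,0,-135,0,0,0],[-1,0,0,-135,0,0,0]]'
python3 - <<'E'
from h import *
np.set_printoptions(precision=4,suppress=True)
y=1.7; a=np.radians(y); X=np.array([np.cos(a),np.sin(a)])
m=np.array([.6095,.0955]); q=m-.1*X; print(q)
go([*q,.452],y+90)
E
```

```text
time_s: 5.15
tcp_pos: [0.4812, -0.3607, 0.4515]
ee_rot: [[-0.932, 0.362, 0.0], [0.362, 0.932, 0.001], [0.0, 0.001, -1.0]]
wrist_force: [-0.1, -0.5, -2.2]
gripper_width: 0.133
gripper_force: 30.0
[0.5095 0.0925]
t 5.15 tcp [ 0.4812 -0.3607  0.4515] closing yaw 68.78 z [ 0.0002  0.0009 -1.    ] j6 -89.7 F [-0.1 -0.5 -2.2] w 0.133
shift [137.6 432.8  -0.1] turn z -22.92
```

```bash
python3 -m creep '[[-1,13,41,0,0,0,-4],[-1,26,81,0,0,0,-8],[-1,38,121,0,0,0,-12],[-1,51,161,0,0,0,-16],[-1,64,201,0,0,0,-20],[-1,76,240,0,0,0,-23],[-1,89,280,0,0,0,-23],[-1,101,318,0,0,0,-23]]'
python3 -c "
from h import *
go([.5095,.0925,.452],91.7)"
```

```text
time_s: 5.82
tcp_pos: [0.5015, -0.0264, 0.4494]
ee_rot: [[-1.0, -0.031, -0.005], [-0.031, 1.0, -0.001], [0.005, -0.0, -1.0]]
wrist_force: [1.7, 0.3, -1.2]
gripper_width: 0.134
gripper_force: 30.0
t 5.82 tcp [ 0.5015 -0.0264  0.4494] closing yaw 91.79 z [-4.8e-03 -6.0e-04 -1.0e+00] j6 -103.7 F [ 1.7  0.3 -1.2] w 0.134
shift [-11.7 118.6  -2.7] turn z 0.09
```

```bash
python3 -m creep '[[-1,-4,35,0,0,0,0],[-1,-8,70,0,0,0,0],[-1,-10,105,0,0,0,0],[-1,-11,117,0,0,0,0],[-1,-11,118,0,0,0,0],[-1,-11,118,0,0,0,0],[-1,-11,118,0,0,0,0]]'
python3 - <<'E'
from h import *
np.set_printoptions(precision=4,suppress=True)
go([.5095,.0925,.357],91.7)
p,d,c,P=snap('wrist'); save(p,'w2.png')
def rect(Q,l):
    if len(Q)<5: print(l,len(Q)); return
    f=cv2.fitLine((Q[:,:2]*1000).astype(np.float32),cv2.DIST_HUBER,0,.01,.01).ravel()
    print(l,len(Q),Q.mean(0),f)
def sel(P,d,x,y,z):
    m=d>0
    for i,(a,b) in enumerate((x,y,z)): m=m&(P[...,i]>a)&(P[...,i]<b)
    return P[m]
rect(sel(P,d,(.46,.64),(.07,.12),(.147,.16)),'rail w')
rect(sel(P,d,(.56,.65),(.12,.22),(.12,.134)),'lampw')
p,d,c,P=snap('side')
rect(sel(P,d,(.46,.64),(.07,.12),(.149,.16)),'rail s')
rect(sel(P,d,(.45,.56),(.02,.16),(.18,.225)),'frame s')
rect(sel(P,d,(.45,.56),(.02,.16),(.235,.28)),'hook s')
y0,x0=np.round(proj([.51,.09,.25],c)).astype(int)[::-1]
save(cv2.resize(p[y0-80:y0+100,x0-120:x0+120],None,fx=3,fy=3),'s2.png'); print(y0,x0)
E
```

```text
time_s: 6.4
tcp_pos: [0.5095, 0.0892, 0.4506]
ee_rot: [[-1.0, -0.031, -0.003], [-0.031, 1.0, -0.001], [0.003, -0.001, -1.0]]
wrist_force: [-1.5, 0.5, -1.6]
gripper_width: 0.137
gripper_force: 30.0
t 6.4 tcp [0.5095 0.0892 0.4506] closing yaw 91.76 z [-0.0026 -0.0013 -1.    ] j6 -116.2 F [-1.5  0.5 -1.6] w 0.137
shift [-0.4  3.4 93.5] turn z 0.06
rail w 911 [0.5098 0.091  0.1545] [  0.9996   0.0291 510.036   91.1036]
lampw 0
rail s 265 [0.5485 0.097  0.1528] [  0.9995   0.0319 549.5771  97.2148]
frame s 405 [0.5079 0.1026 0.2023] [  0.9993   0.0371 508.1918 102.5637]
hook s 202 [0.5073 0.1018 0.2575] [  0.996    0.0895 508.0382 103.052 ]
195 332
```

View pics/s2.png

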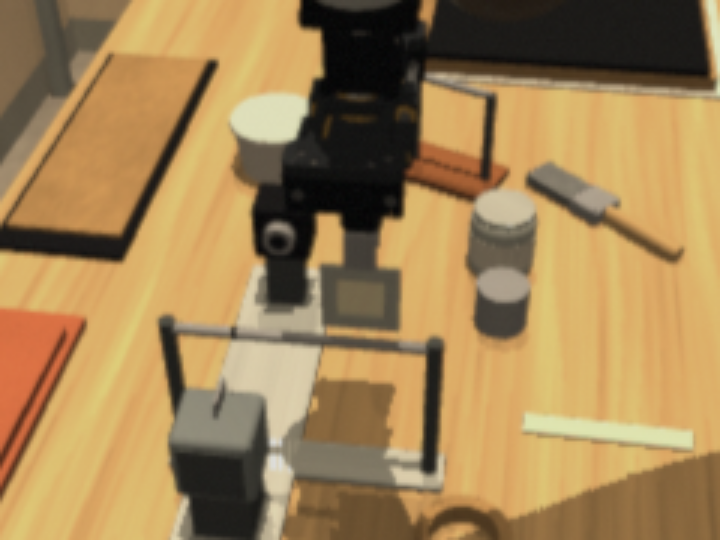

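View pics/w2.png

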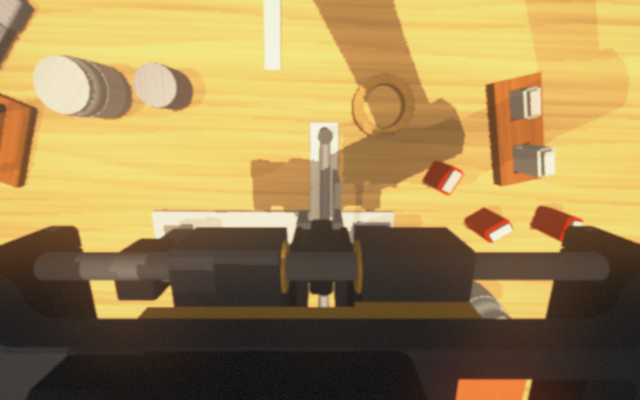

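The frame hangs square below the gripper on the lamp side of the hook. The dark ring on the rail is near crop pixel (235,333), the post at the free end is at (433,350), and there is ample room around the filter.

```bash
python3 -m creep '[[-1,0,0,25,0,0,0],[-1,0,0,50,0,0,0],[-1,0,0,68,0,0,0],[-1,0,0,70,0,0,0],[-1,0,0,70,0,0,0],[-1,0,0,70,0,0,0]]'
python3 - <<'E'
from h import *
np.set_printoptions(precision=4,suppress=True)
go([.5095,.0920,.3465],91.7)
p,d,c,P=snap('wrist')
m=(d>0)&(P[...,0]>.44)&(P[...,0]<.505)&(abs(P[...,1]-.092)<.012)&(P[...,2]>.148)&(P[...,2]<.162)
Q=P[m]; print(len(Q),Q.mean(0),Q.min(0),Q.max(0))
for t in ('hanger','hanger_tab'):
  o=vision.cut_out('wrist',t)[0]; q=P[o['region']&(d>0)]; print(o['conf'],np.median(q,0))
E
```

```text
time_s: 7.0
tcp_pos: [0.5101, 0.0895, 0.3829]
ee_rot: [[-1.0, -0.031, 0.002], [-0.031, 1.0, 0.0], [-0.002, 0.0, -1.0]]
wrist_force: [0.3, -0.1, -0.9]
gripper_width: 0.135
gripper_force: 30.0
t 7.0 tcp [0.5101 0.0895 0.3829] closing yaw 91.76 z [ 0.0019  0.0001 -1.    ] j6 -116.2 F [ 0.3 -0.1 -0.9] w 0.135
shift [ 0.6  2.5 36.4] turn z 0.06
1283 [0.4733 0.0905 0.1557] [0.4448 0.0831 0.148 ] [0.505  0.1008 0.1613]
0.74 [ 0.5786 -0.0852  0.0246]
0.65 [0.4986 0.0904 0.211 ]
```

```bash
python3 -m creep '[[-1,0,2,0,0,0,0],[-1,0,2,10,0,0,0],[-1,0,2,20,0,0,0],[-1,0,2,28,0,0,0],[-1,0,2,31,0,0,0],[-1,0,2,33,0,0,0],[-1,0,2,33,0,0,0],[-1,0,2,33,0,0,0]]'
```

```text
time_s: 7.82
tcp_pos: [0.5097, 0.0921, 0.3487]
ee_rot: [[-1.0, -0.032, 0.0], [-0.032, 1.0, -0.0], [-0.0, -0.0, -1.0]]
wrist_force: [-0.8, -0.1, -0.9]
gripper_width: 0.136
gripper_force: 30.0
```

```bash
python3 -m creep '[[-1,0,0,1,0,0,0],[-1,0,0,1.5,0,0,0],[-1,0,0,2,0,0,0],[-1,0,0,2,0,0,0]]'; python3 -m creep '[[-1,0,0,0.6,0,0,0],[-1,0,0,0.6,0,0,0],[-1,0,0,0.6,0,0,0]]'
```

```text
time_s: 8.15
tcp_pos: [0.5095, 0.092, 0.3468]
ee_rot: [[-1.0, -0.031, 0.0], [-0.031, 1.0, 0.0], [-0.0, 0.0, -1.0]]
wrist_force: [0.4, 0.9, -1.2]
gripper_width: 0.133
gripper_force: 30.0
time_s: 8.4
tcp_pos: [0.5096, 0.092, 0.3466]
ee_rot: [[-1.0, -0.032, 0.001], [-0.032, 1.0, 0.0], [-0.001, 0.0, -1.0]]
wrist_force: [-0.8, -0.4, 2.5]
gripper_width: 0.136
gripper_force: 30.0
```

```bash
python3 -m creep '[[-1,-8,0,0,0,0,0],[-1,-18,0,0,0,0,0],[-1,-28,0,0,0,0,0],[-1,-38,0,0,0,0,0],[-1,-48,0,0,0,0,0],[-1,-58,0,0,0,0,0],[-1,-60,0,0,0,0,0],[-1,-60,0,0,0,0,0]]'
python3 - <<'E'
from h import *
np.set_printoptions(precision=4,suppress=True)
go([.6095,.0955,.3465],91.7)
for n in ('side','top'):
    S=np.load(n+'.npz'); c=cam(n); f,cx,cy,T=c
    # darkness profile along the rail top, bench x -40..40
    g=cv2.cvtColor(S['p'],cv2.COLOR_RGB2GRAY).astype(np.float32)
    xs=np.arange(.57,.65,.002)
    best=[]
    for x in xs:
        vals=[]
        for dy in (-.004,-.002,0,.002,.004):
            u,v=proj([x,.0950+(x-.609)*.03+dy,.155],c)
            vals.append(cv2.getRectSubPix(g,(1,1),(float(u),float(v)))[0,0])
        best.append(np.mean(vals))
    print(n,[(round(float(x),3),int(b)) for x,b in zip(xs,best)])
E
```

```text
time_s: 9.07
tcp_pos: [0.5715, 0.0939, 0.3466]
ee_rot: [[-1.0, -0.031, 0.002], [-0.031, 1.0, -0.0], [-0.002, -0.0, -1.0]]
wrist_force: [-0.8, -0.9, 4.8]
gripper_width: 0.138
gripper_force: 30.0
t 9.07 tcp [0.5715 0.0939 0.3466] closing yaw 91.79 z [ 0.0017 -0.0004 -1.    ] j6 -113.6 F [-0.8 -0.9  4.8] w 0.138
shift [-38.    0.4   0.2] turn z 0.09
side [(0.57, 152), (0.572, 152), (0.574, 151), (0.576, 152), (0.578, 154), (0.58, 155), (0.582, 154), (0.584, 154), (0.586, 153), (0.588, 154), (0.59, 155), (0.592, 157), (0.594, 162), (0.596, 161), (0.598, 161), (0.6, 162), (0.602, 162), (0.604, 161), (0.606, 160), (0.608, 146), (0.61, 114), (0.612, 102), (0.614, 128), (0.616, 151), (0.618, 157), (0.62, 155), (0.622, 154), (0.624, 154), (0.626, 153), (0.628, 153), (0.63, 155), (0.632, 156), (0.634, 156), (0.636, 156), (0.638, 156), (0.64, 156), (0.642, 156), (0.644, 156), (0.646, 158), (0.648, 158), (0.65, 156)]
top [(0.57, 128), (0.572, 129), (0.574, 130), (0.576, 131), (0.578, 132), (0.58, 132), (0.582, 132), (0.584, 131), (0.586, 131), (0.588, 131), (0.59, 131), (0.592, 132), (0.594, 134), (0.596, 134), (0.598, 134), (0.6, 133), (0.602, 132), (0.604, 130), (0.606, 124), (0.608, 114), (0.61, 109), (0.612, 110), (0.614, 120), (0.616, 128), (0.618, 130), (0.62, 129), (0.622, 127), (0.624, 125), (0.626, 123), (0.628, 122), (0.63, 120), (0.632, 119), (0.634, 119), (0.636, 119), (0.638, 119), (0.64, 119), (0.642, 119), (0.644, 119), (0.646, 120), (0.648, 120), (0.65, 120)]
```

```bash
python3 -m creep '[[-1,-8,0,0,0,0,0],[-1,-18,0,0,0,0,0],[-1,-28,0,0,0,0,0],[-1,-37,0,0,0,0,0],[-1,-40,0,0,0,0,0],[-1,-40,0,0,0,0,0],[-1,-40,0,0,0,0,0],[-1,-40,0,0,0,0,0]]'
python3 - <<'E'
from h import *
np.set_printoptions(precision=4,suppress=True)
go([.6105,.0955,.3465],91.7)
p,d,c,P=snap('side')
m=(d>0)&(P[...,0]>.55)&(P[...,0]<.68)&(abs(P[...,1]-.105)<.02)
for z0,z1 in ((.075,.125),(.162,.2)):
  Q=P[m&(P[...,2]>z0)&(P[...,2]<z1)]; print(len(Q),Q.mean(0),Q.min(0)[0],Q.max(0)[0])
x0,y0=np.round(proj([.61,.09,.15],c)).astype(int)
save(cv2.resize(p[y0-60:y0+60,x0-80:x0+80],None,fx=5,fy=5,interpolation=cv2.INTER_CUBIC),'s3.png')
E
```

```text
time_s: 9.73
tcp_pos: [0.6111, 0.095, 0.3466]
ee_rot: [[-0.999, -0.031, 0.003], [-0.031, 1.0, -0.0], [-0.003, -0.0, -1.0]]
wrist_force: [2.1, -2.0, 3.9]
gripper_width: 0.132
gripper_force: 30.0
t 9.73 tcp [0.6111 0.095  0.3466] closing yaw 91.8 z [ 0.0034 -0.     -1.    ] j6 -112.1 F [ 2.1 -2.   3.9] w 0.132
shift [0.6 0.6 0.1] turn z 0.1
295 [0.6235 0.1073 0.1066] 0.5810409143708248 0.6721518482964397
3 [0.6127 0.1118 0.1664] 0.6009275505296137 0.6194787185511954
```

View pics/s3.png

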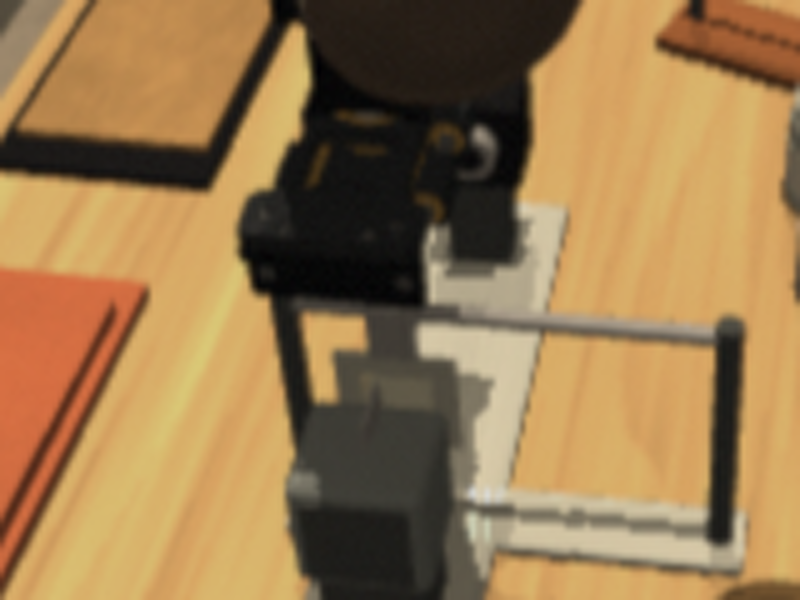

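The hook is on the rail at the lamp, and it covers the ring mark. I'll let go and rise.

```bash
python3 -m creep '[[-1,0,0,-0.7,0,0,0],[-1,0,0,-0.7,0,0,0],[-0.4,0,0,-0.7,0,0,0],[-0.4,0,0,-0.7,0,0,0],[-0.4,0,0,-0.7,0,0,0],[-0.4,0,0,-0.7,0,0,0],[-0.4,0,0,-0.7,0,0,0],[-0.4,0,0,-0.7,0,0,0]]'
python3 -m creep '[[-0.4,0,0,-10,0,0,0],[-0.4,0,0,-30,0,0,0],[-0.4,0,0,-60,0,0,0],[-0.4,0,0,-95,0,0,0],[-0.4,0,0,-105,0,0,0],[-0.4,0,0,-105,0,0,0]]'
python3 - <<'E'
from h import *
np.set_printoptions(precision=4,suppress=True)
go([.4765,.3615,.452],104.5)
for n in ('side','top'):
  p,d,c,P=snap(n)
  m=(d>0)&(P[...,0]>.57)&(P[...,0]<.65)&(abs(P[...,1]-.1)<.03)
  Q=P[m&(P[...,2]>.165)&(P[...,2]<.2)]; print(n,len(Q),Q.mean(0) if len(Q) else'',Q.min(0),Q.max(0))
E
```

```text
time_s: 10.45
tcp_pos: [0.6094, 0.0952, 0.3467]
ee_rot: [[-1.0, -0.031, -0.001], [-0.031, 1.0, -0.0], [0.001, -0.0, -1.0]]
wrist_force: [-0.3, -0.6, -0.8]
gripper_width: 0.295
gripper_force: 0.0
time_s: 10.95
tcp_pos: [0.6097, 0.0951, 0.4574]
ee_rot: [[-0.999, -0.032, 0.009], [-0.032, 0.999, 0.003], [-0.009, 0.002, -1.0]]
wrist_force: [0.0, 0.3, 0.2]
gripper_width: 0.299
gripper_force: 0.0
t 10.95 tcp [0.6097 0.0951 0.4574] closing yaw 91.82 z [ 0.0093  0.0026 -1.    ] j6 -112.1 F [0.  0.3 0.2] w 0.299
shift [124.7 270.5   4.8] turn z -12.68
side 156 [0.6083 0.1018 0.1825] [0.5943 0.0917 0.1652] [0.6238 0.1071 0.1957]
top 58 [0.6012 0.0945 0.1866] [0.5926 0.0891 0.1652] [0.6156 0.1005 0.197 ]
```

```bash
python3 -m creep '[[0,17,37,0,0,0,-4],[0,34,74,0,0,0,-8],[0,51,110,0,0,0,-12],[0,68,147,0,0,0,-12.5],[0,85,184,0,0,0,-12.5],[0,102,221,10,0,0,-12.5],[0,119,258,25,0,0,-12.5],[0,125,270,40,0,0,-12.5]]'
python3 -m creep '[[0,0,0,0,0,0,0],[0,0,0,0,0,0,0],[0,0,0,0,0,0,0]]'
python3 - <<'E'
from h import *
np.set_printoptions(precision=4,suppress=True)
go([.4765,.3615,.4],104.3)
p,d,c,P=snap('wrist'); save(p,'w4.png')
def rect(x,y,z,l):
    m=d>0
    for i,(a,b) in enumerate((x,y,z)): m=m&(P[...,i]>a)&(P[...,i]<b)
    Q=P[m]
    if len(Q)<5: print(l,len(Q)); return
    print(l,len(Q),Q.mean(0),cv2.minAreaRect((Q[:,:2]*1000).astype(np.float32)))
rect((.35,.53),(.29,.42),(.015,.025),'rack')
rect((.44,.51),(.32,.40),(.060,.0685),'glass top')
rect((.44,.51),(.32,.40),(.0685,.08),'stopper')
rect((.44,.51),(.32,.40),(.03,.08),'cell')
E
```

```text
time_s: 11.72
tcp_pos: [0.4738, 0.3645, 0.4103]
ee_rot: [[-0.968, -0.251, -0.001], [-0.251, 0.968, 0.0], [0.001, 0.0, -1.0]]
wrist_force: [0.6, -0.0, -0.4]
gripper_width: 0.496
gripper_force: 0.0
time_s: 11.97
tcp_pos: [0.4764, 0.3606, 0.4116]
ee_rot: [[-0.969, -0.247, -0.0], [-0.247, 0.969, -0.001], [0.001, -0.001, -1.0]]
wrist_force: [0.1, 0.2, 0.5]
gripper_width: 0.5
gripper_force: 0.0
t 11.97 tcp [0.4764 0.3606 0.4116] closing yaw 104.29 z [-0.0004 -0.0013 -1.    ] j6 -128.4 F [0.1 0.2 0.5] w 0.5
shift [-0.3  0.8 11.6] turn z -0.01
rack 4356 [0.438  0.3501 0.0207] ((443.52362060546875, 351.5736083984375), (139.18983459472656, 60.11420440673828), 14.278573989868164)
glass top 238 [0.4774 0.3604 0.0665] ((477.7919921875, 360.53955078125), (35.241390228271484, 19.18080711364746), 14.242531776428223)
stopper 273 [0.478  0.36   0.0726] ((478.198486328125, 360.01959228515625), (27.27560043334961, 11.058794975280762), 14.4415864944458)
cell 589 [0.476  0.3599 0.0667] ((477.8052062988281, 360.2954406738281), (35.3369140625, 19.819978713989258), 14.144153594970703)
```

View pics/w4.png

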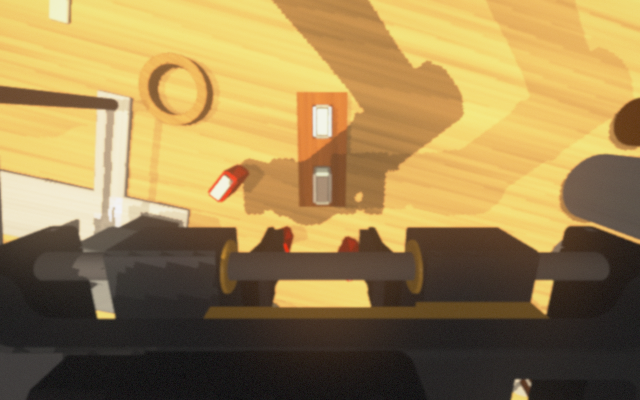

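The tall cell is at (322,185) in the rack, centred between the fingers and square to them. The short cell is at (322,120), and the red look-alikes are clear of the fingers.

```bash
python3 -m creep '[[0,-1.5,-0.5,30,0,0,0],[0,-1.5,-0.5,65,0,0,0],[0,-1.5,-0.5,95,0,0,0],[0,-1.5,-0.5,115,0,0,0],[0,-1.5,-0.5,125,0,0,0],[0,-1.5,-0.5,125,0,0,0],[0,-1.5,-0.5,125,0,0,0],[0,-1.5,-0.5,125,0,0,0]]'
python3 -c "
from h import *
go([.478,.3603,.209],104.25)"
```

```text
time_s: 12.68
tcp_pos: [0.4785, 0.3611, 0.289]
ee_rot: [[-0.969, -0.247, 0.003], [-0.247, 0.969, 0.003], [-0.003, 0.002, -1.0]]
wrist_force: [-0.2, -0.3, 1.1]
gripper_width: 0.501
gripper_force: 0.0
t 12.68 tcp [0.4785 0.3611 0.289 ] closing yaw 104.29 z [ 0.0029  0.0027 -1.    ] j6 -128.3 F [-0.2 -0.3  1.1] w 0.501
shift [ 1.  -0.8 80. ] turn z 0.04
```

```bash
python3 -m creep '[[0,0.5,-0.5,20,0,0,0],[0,0.5,-0.5,40,0,0,0],[0,0.5,-0.5,60,0,0,0],[0,0.5,-0.5,72,0,0,0],[0,0.5,-0.5,78,0,0,0],[0,0.5,-0.5,78,0,0,0],[0,0.5,-0.5,78,0,0,0],[0,0.5,-0.5,78,0,0,0]]'
python3 -c "
from h import *
go([.478,.3603,.209],104.25)"
```

```text
time_s: 13.35
tcp_pos: [0.4778, 0.3609, 0.2105]
ee_rot: [[-0.969, -0.247, 0.002], [-0.247, 0.969, 0.002], [-0.003, 0.002, -1.0]]
wrist_force: [-0.1, -2.1, 0.2]
gripper_width: 0.498
gripper_force: 0.0
t 13.35 tcp [0.4778 0.3609 0.2105] closing yaw 104.32 z [ 0.0022  0.0024 -1.    ] j6 -128.2 F [-0.1 -2.1  0.2] w 0.498
shift [-0.1 -0.6  1.5] turn z 0.07
```

```bash
python3 -m creep '[[-0.3,0,-0.5,0.5,0,0,0],[-0.45,0,-0.5,0.5,0,0,0],[-0.5,0,-0.5,0.5,0,0,0],[-0.55,0,-0.5,0.5,0,0,0],[-0.6,0,-0.5,0.5,0,0,0],[-1,0,-0.5,0.5,0,0,0],[-1,0,-0.5,0.5,0,0,0],[-1,0,-0.5,0.5,0,0,0]]'
python3 -m creep '[[-1,0,0,0,0,0,0],[-1,0,0,0,0,0,0],[-1,0,0,0,0,0,0],[-1,0,0,0,0,0,0]]'
```

```text
time_s: 14.02
tcp_pos: [0.4775, 0.3603, 0.2086]
ee_rot: [[-0.969, -0.247, 0.001], [-0.247, 0.969, 0.001], [-0.001, 0.001, -1.0]]
wrist_force: [-1.1, 1.8, 1.5]
gripper_width: 0.225
gripper_force: 30.0
time_s: 14.35
tcp_pos: [0.4775, 0.3603, 0.2086]
ee_rot: [[-0.969, -0.247, 0.001], [-0.247, 0.969, 0.001], [-0.001, 0.001, -1.0]]
wrist_force: [-1.3, 2.6, 1.2]
gripper_width: 0.227
gripper_force: 30.0
```

```bash
python3 -m creep '[[-1,0,0,-6,0,0,0],[-1,0,0,-20,0,0,0],[-1,0,0,-50,0,0,0],[-1,0,0,-90,0,0,0],[-1,0,0,-130,0,0,0],[-1,0,0,-170,0,0,0],[-1,0,0,-210,0,0,0],[-1,0,0,-240,0,0,0]]'
python3 -c "
from h import *
go([.613,.0053,.44],181.7)"
```

```text
time_s: 15.02
tcp_pos: [0.4774, 0.3587, 0.4519]
ee_rot: [[-0.969, -0.246, 0.002], [-0.246, 0.969, 0.0], [-0.002, -0.0, -1.0]]
wrist_force: [0.8, 0.6, -1.2]
gripper_width: 0.228
gripper_force: 30.0
t 15.02 tcp [0.4774 0.3587 0.4519] closing yaw 104.27 z [ 1.7e-03  1.0e-04 -1.0e+00] j6 -128.2 F [ 0.8  0.6 -1.2] w 0.228
shift [ -44.3 -375.9   12.1] turn z -77.43
```

```bash
python3 -m creep '[[-1,-4,-25,0,0,0,-6.5],[-1,-8,-60,0,0,0,-13],[-1,-12,-95,0,0,0,-19.5],[-1,-16,-130,0,0,0,-26],[-1,-20,-165,0,0,0,-32.5],[-1,-24,-200,0,0,0,-39],[-1,-28,-235,0,0,0,-45.5],[-1,-32,-270,0,0,0,-52]]'
python3 -c "
from h import *
go([.613,.0053,.44],181.7)"
```

```text
time_s: 15.68
tcp_pos: [0.5749, 0.1037, 0.4477]
ee_rot: [[-0.397, -0.918, -0.003], [-0.918, 0.397, -0.002], [0.003, 0.002, -1.0]]
wrist_force: [0.8, -0.1, -1.2]
gripper_width: 0.227
gripper_force: 30.0
t 15.68 tcp [0.5749 0.1037 0.4477] closing yaw 156.58 z [-0.003  -0.0017 -1.    ] j6 -49.5 F [ 0.8 -0.1 -1.2] w 0.227
shift [ 75.1 -74.1   7.8] turn z -25.12
```

```bash
python3 -m creep '[[-1,20,-20,0,0,0,-6],[-1,40,-40,0,0,0,-12],[-1,60,-60,0,0,0,-18],[-1,73,-72,0,0,0,-24],[-1,75,-74,5,0,0,-25.1],[-1,75,-74,5,0,0,-25.1],[-1,75,-74,5,0,0,-25.1],[-1,75,-74,5,0,0,-25.1]]'
python3 - <<'E'
from h import *
np.set_printoptions(precision=4,suppress=True)
go([.613,.0053,.2726],181.7)
p,d,c,P=snap('side')
m=(d>0)&(P[...,0]>.57)&(P[...,0]<.65)
Q=P[m&(abs(P[...,1]-.01)<.05)&(P[...,2]>.2)&(P[...,2]<.3)]
print(len(Q))
for z in np.arange(.23,.30,.01):
  q=Q[abs(Q[:,2]-z)<.005]
  if len(q): print(round(z,3),len(q),q.min(0),q.max(0))
x0,y0=np.round(proj([.61,.05,.2],c)).astype(int)
save(cv2.resize(p[y0-80:y0+70,x0-100:x0+100],None,fx=4,fy=4,interpolation=cv2.INTER_CUBIC),'s5.png')
E
```

```text
time_s: 16.35
tcp_pos: [0.6123, 0.0083, 0.4431]
ee_rot: [[0.024, -1.0, -0.001], [-1.0, -0.024, -0.0], [0.0, 0.001, -1.0]]
wrist_force: [0.2, -0.2, -1.0]
gripper_width: 0.225
gripper_force: 30.0
t 16.35 tcp [0.6123 0.0083 0.4431] closing yaw -178.62 z [-0.0012 -0.0003 -1.    ] j6 -14.5 F [ 0.2 -0.2 -1. ] w 0.225
shift [  3.   -0.8 170.5] turn z -0.32
334
0.24 11 [0.6012 0.0096 0.2403] [0.6191 0.029  0.2449]
0.25 34 [0.6008 0.0073 0.2452] [0.6194 0.0306 0.2542]
0.26 49 [ 0.593  -0.0028  0.2554] [0.6299 0.031  0.265 ]
0.27 60 [0.5924 0.0069 0.2654] [0.6291 0.031  0.2749]
0.28 63 [ 0.592  -0.0037  0.2751] [0.6298 0.0313 0.2845]
0.29 73 [ 0.5904 -0.0049  0.2853] [0.6317 0.0306 0.2949]
```

View pics/s5.png

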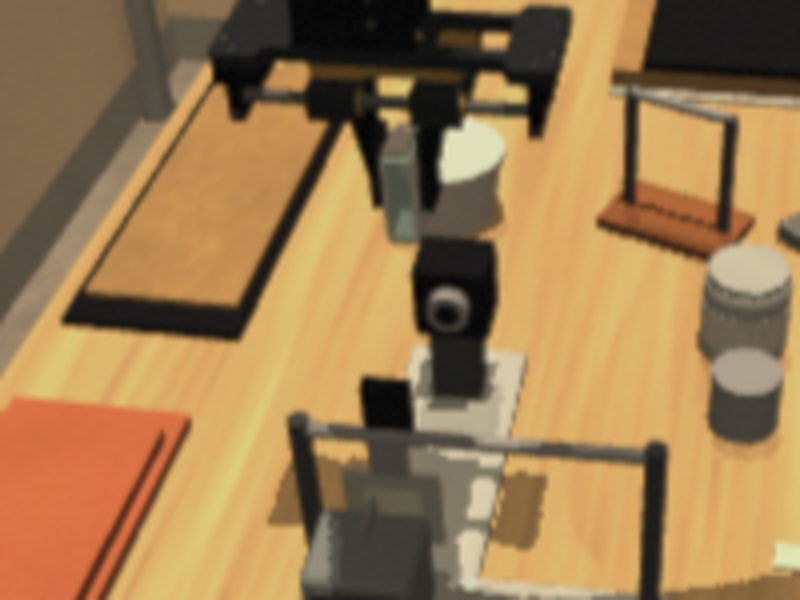

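The cell is held upright between the pads on its frosted faces, with a clear window facing the lamp. The filter hangs on the rail. I'll lower the cell into the light path.

```bash
python3 -m creep '[[-1,2.5,-0.5,20,0,0,-0.3],[-1,2.5,-0.5,45,0,0,-0.3],[-1,2.5,-0.5,70,0,0,-0.3],[-1,2.5,-0.5,95,0,0,-0.3],[-1,2.5,-0.5,120,0,0,-0.3],[-1,2.5,-0.5,140,0,0,-0.3],[-1,2.5,-0.5,155,0,0,-0.3],[-1,2.5,-0.5,165,0,0,-0.3]]'
python3 -m creep '[[-1,0,0,4,0,0,0],[-1,0,0,4,0,0,0],[-1,0,0,4,0,0,0],[-1,0,0,4,0,0,0],[-1,0,0,4,0,0,0],[-1,0,0,4,0,0,0]]'
python3 - <<'E'
from h import *
np.set_printoptions(precision=4,suppress=True)
go([.6128,.0053,.2726],181.7)
p,d,c,P=snap('side'); 
def b(x,y,z,l):
    m=d>0
    for i,(a,e) in enumerate((x,y,z)): m=m&(P[...,i]>a)&(P[...,i]<e)
    Q=P[m]
    if len(Q): print(l,len(Q),Q.mean(0),Q.min(0),Q.max(0))
b((.57,.66),(.01,.045),(.06,.09),'cell low')
b((.57,.65),(.07,.12),(.165,.2),'tab')
b((.58,.65),(-.12,-.07),(.08,.12),'snout')
x0,y0=np.round(proj([.61,.03,.12],c)).astype(int)
save(cv2.resize(p[y0-75:y0+75,x0-100:x0+100],None,fx=4,fy=4,interpolation=cv2.INTER_CUBIC),'s6.png')
E
```

```text
time_s: 17.07
tcp_pos: [0.6127, 0.0062, 0.2766]
ee_rot: [[0.03, -1.0, -0.003], [-1.0, -0.03, -0.0], [0.0, 0.003, -1.0]]
wrist_force: [-1.1, 0.7, -0.7]
gripper_width: 0.223
gripper_force: 30.0
time_s: 17.57
tcp_pos: [0.6135, 0.0053, 0.2753]
ee_rot: [[0.03, -1.0, 0.002], [-1.0, -0.03, 0.0], [-0.0, -0.002, -1.0]]
wrist_force: [0.4, -0.7, -1.6]
gripper_width: 0.227
gripper_force: 30.0
t 17.57 tcp [0.6135 0.0053 0.2753] closing yaw -178.3 z [ 0.0018  0.0004 -1.    ] j6 -13.9 F [ 0.4 -0.7 -1.6] w 0.227
shift [-0.1  0.7  2.7] turn z 0.0
cell low 5 [0.6053 0.0167 0.0856] [0.6023 0.0123 0.0797] [0.6142 0.0226 0.0875]
tab 159 [0.6086 0.102  0.1823] [0.5943 0.0929 0.1657] [0.6242 0.1063 0.196 ]
snout 12 [ 0.6088 -0.0969  0.0862] [ 0.5881 -0.1191  0.0809] [ 0.6405 -0.0825  0.0953]
```

View pics/s6.png

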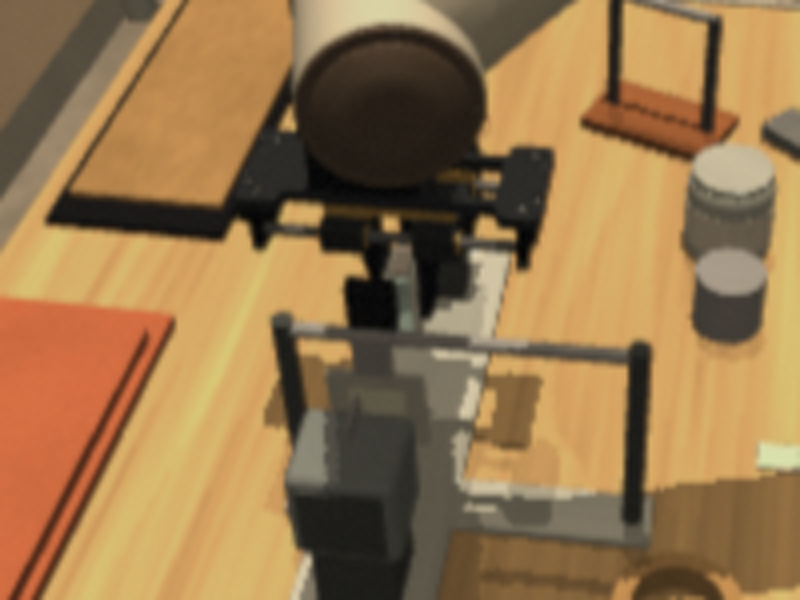

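The cell sits behind the filter in line with the light path, clear of everything. One last small trim, a settle, then I'll hand in.

```bash
python3 -m creep '[[-1,0,0.5,1,0,0,0],[-1,0,0.5,2,0,0,0],[-1,0,0.5,2.7,0,0,0],[-1,0,0.5,2.7,0,0,0],[-1,0,0.5,2.7,0,0,0],[-1,0,0.5,2.7,0,0,0],[-1,0,0.5,2.7,0,0,0],[-1,0,0.5,2.7,0,0,0]]' && python3 -m creep '[[-1,0,0,0,0,0,0],[-1,0,0,0,0,0,0],[-1,0,0,0,0,0,0],[-1,0,0,0,0,0,0],[-1,0,0,0,0,0,0],[-1,0,0,0,0,0,0]]' && python3 -c "
from h import *
go([.6128,.0053,.2726],181.7)
print(r.finish_job())"
```

```text
time_s: 18.28
tcp_pos: [0.6128, 0.0052, 0.2717]
ee_rot: [[0.03, -1.0, 0.0], [-1.0, -0.03, 0.0], [-0.0, -0.0, -1.0]]
wrist_force: [1.1, 0.3, -1.2]
gripper_width: 0.225
gripper_force: 30.0
time_s: 18.78
tcp_pos: [0.6128, 0.0052, 0.2717]
ee_rot: [[0.03, -1.0, 0.0], [-1.0, -0.03, 0.0], [-0.0, -0.0, -1.0]]
wrist_force: [-0.8, -0.7, 0.9]
gripper_width: 0.231
gripper_force: 30.0
t 18.78 tcp [0.6128 0.0052 0.2717] closing yaw -178.3 z [ 0.  0. -1.] j6 -13.9 F [-0.8 -0.7  0.9] w 0.231
shift [-0.1 -0.  -0.9] turn z -0.0
the job is handed in; nothing more can be done
None
```

The job is handed in at 18.8 s: the filter hangs on the rail about 2 mm short of the ring mark, and the arm holds the tall cell upright by its frosted faces in the light path, within about 1 mm of where I aimed; no verdict was returned.

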